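# Index the rosette to the triangle station

## Task

A half-carved wooden rosette is screwed to the turntable of the indexing fixture on the bench. Gently push the tab that sticks out of the turntable with the fingertips, without pinching it, until the tab points at the middle of the triangular brass mark, then leave it there. Do not disturb the oil can, the cork block or the wedge beside it.

Things in the scene. Friction and masses are not known exactly. Their poses are not given: they have to be found in the camera images.
- fixture: indexing fixture, fixed to the bench. Dark steel base plate, 16 mm thick, underside at z = 0. Origin: underside, on the vertical turning axis. In its frame the plate spans x -122 to +60, y -122 to +122 mm; its -x side faces roughly towards the robot. Four stations, each with an engraved line and one brass mark, lie 104 mm from the axis, 0.45 and 1.35 rad to either side of its -x direction.
- turntable (a joint): turntable angle, rad: 0 = tab along the fixture's -x; grows anticlockwise from above. Stations at -1.35, -0.45, 0.45, 1.35; limits +-1.75; starts between the middle stations. Friction 0.12 N m (under 2 N at the tab), no click stops: it stays where left. Faceplate 104 mm across, top at z 34 mm; wooden rosette on it 76 mm across, top at 49 mm, its screw to 57 mm.
- tab_grip (a point): where to push: middle of the free part of the tab, 72 mm from the axis, at its top edge (z 50 mm). The tab is an upright aluminium lug, 12 mm thick (push its flat sides), standing out radially from 52 to 85 mm from the axis, z 20 to 50 mm. Fingertips at z 26 to 35 mm meet it well and clear the base plate (16 mm) and marks (19 mm).
- tab_pointer (a point): the point the tab points at: on its centre line, 104 mm from the axis (19 mm beyond the end of the tab), 18 mm above the bench. Turns with the tab; it lies over the middle of a mark when the tab points at it.
- mark_triangle: THE TARGET: a triangular plate of brass, equal sides of about 25 mm, 3 mm thick, fixed flat on the base plate at one of the four stations (which one varies). Origin: centre of its underside, 104 mm from the turning axis. Only its shape tells it from the other three marks; its yaw means nothing.
- mark_round: a round plate of brass, 22 mm across, 3 mm thick, fixed flat on the base plate at one of the four stations (which one varies). Origin: centre of its underside, 104 mm from the turning axis. Only its shape tells it from the other three marks; its yaw means nothing.
- mark_square: a square plate of brass, 20 x 20 mm, 3 mm thick, fixed flat on the base plate at one of the four stations (which one varies). Origin: centre of its underside, 104 mm from the turning axis. Only its shape tells it from the other three marks; its yaw means nothing.
- mark_cross: a cross-shaped plate of brass, two bars of 24 x 7 mm, 3 mm thick, fixed flat on the base plate at one of the four stations (which one varies). Origin: centre of its underside, 104 mm from the turning axis. Only its shape tells it from the other three marks; its yaw means nothing.
- oil_can: loose bystander, not part of the job: pump oiler, 62 mm across, body 58 mm high, thin spout to 133 mm; stands about 195 mm to the fixture's -y side. Origin: centre of its underside.
- cork_block: loose bystander, not part of the job: cork sanding block, 60 x 100 x 32 mm; lies about 195 mm to the fixture's +y side, nearer the robot. Origin: centre of its underside.
- wedge: loose bystander, not part of the job: wooden packing wedge, 30 x 90 x 18 mm; lies about 185 mm to the fixture's +y side, farther from the robot. Origin: centre of its underside.

How it is judged:
By the outcome, as a careful person would: the job done as asked, in the order asked, and still so for the second after the job is handed in, with the robot touching nothing.
It also fails if it takes over 32 s, if anything falls off the work surface, if the arm or the gripper's body presses on something with over 40 N, if the wrist force passes 120 N, or if a joint passes its speed limit or range.

## Robot

A 6-joint arm with a two-finger parallel gripper is mounted at the origin on a cart in front of the work surface, level with it; the furniture and walls round the work are solid. World frame = base frame: x ahead of the robot, y to its left, z up, the work surface at z = 0. Lengths are in m, angles in rad, forces in N, time in s.
With the tool pointing down it reaches from about 0.225 to 0.875 m from the base axis. Payload 3.4 kg.
Tool frame: the origin (TCP) lies between the finger pads; the fingertips stand 19 mm ahead of it and the grasp point (between the pads) is the TCP; z points along the fingers, y is the line along which they close (so a half turn about z gives the same grasp; the last joint's range is limited). The gripper opens to 85 mm and grips with 20 to 120 N. Pads are 22 mm wide; open, the fingers measure 114 mm over their backs; the gripper's body (76 mm by 85 mm) begins 54 mm behind the grasp point. The pads swing forward as they close: fully open they stand 13 mm farther back than shut.
Start: joints at [-1.251, 0.276, 1.505, -0, 1.361, -0.121], TCP at [0.245, -0.52, 0.25] pointing down, gripper open.
Joint ranges: [-2.89, 2.89], [-0.75, 2.08], [0.22, 2.7], [-1.18, 4.32], [0.11, 2.71], [-2.7, 2.7]. Speed limits (rad/s): [2.57, 2.57, 3.14, 3.14, 3.14, 3.14].

## Interface

Orientations are given as a unit quaternion [w, x, y, z].
In Python, from rig import get_state, imaging, ticket gives the robot as it stands. The module is installed in compiled form; this text tells all that it offers.
- The arm moves only by the shell command python3 -m inch 'ROWS' [FORCE]. ROWS is JSON, a list of rows, each an object with "claw": the opening, from -1 (shut) to 1 (fully open); "travel": the shift along the world's x, y, z in units of 200 mm (1.0 is 200 mm), a list of three; "turn": the turn about the world's z in units of 180 degrees (1.0 is 180 degrees). A call has 1 to 5 rows; each row is the pose to reach, as a shift and turn from the pose commanded when the call began, turning the shorter way round; what a row does not reach only later rows make up. A row lasts 1/10 s, in which the tool goes at most 50 mm and 8.59 degrees, less where a joint would pass 70% of its speed; a pose out of reach is approached as far as the arm can. A call with a number of a shift or a turn outside -1 to 1 is refused whole. A call with a gripper value outside its range is refused whole. The fingers move at their own pace and stop on an object; FORCE is the grip in N (left out, the last holds). Time passes only in rows, so rows that repeat a pose let the fingers close. It gives the time, the measured TCP pose, the force, the opening and the grip force at its end, in the units of the state.
- get_state(): the state, without advancing time (a new reading comes with each control period).
- imaging.get_image(name): name is "scene" or "top" or "wrist"; returns the picture (384x512x3 uint8, red, green, blue); there is no depth.
- imaging.camera_params(name): a dict with "camera_matrix" (3x3 intrinsics, pixels), "k1" (the pictures are not rectified: a ray, as slopes to the right and down, at radius r is drawn at 1 + k1 r^2 times it, then the intrinsics apply), "cam_to_world" (4x4, takes a point from camera to world coordinates); the wrist camera has in their place "T_tool_cam" (4x4, takes a point from camera to tool coordinates, whose origin is the TCP and whose axes are the flange's). Camera axes: x right, y down, z forward; pixel columns grow to the right and rows downward; lengths in m; the calibration is good to about 2 mm. A picture is of the moment at which its call begins: read the wrist's pose just before it. camera_params takes no time and is no camera call.
- ticket.sign_off(): hands the job in; it is judged then, once.
The state is a dict: "clock": time; "qpos": joint angles; "qd": joint speeds; "effort": joint torques, N m; "position": TCP position; "ee_rot": TCP orientation; "contact_force": force on the tool from outside, world axes, zero at the start; "moment": the same for the moment, N m; "width": finger opening in m; "gripper_force": force on a finger pad.
Only numpy, scipy, OpenCV 4.12 (cv2) and the standard library are available. Lean on these libraries where they do the work, as an engineer would, in place of code of your own. Each camera call takes 0.05 s, during which the arm holds its last target. There are 200 camera calls.

## Working session

There is one attempt and no reset: what is moved stays moved. The work goes in short steps, Python scripts to look and compute and a shell command to move; the robot and the scene stay as the last step left them, time stands still between calls to the robot, and variables do not carry over. Pictures are saved under pics/ and viewed, at most 10 in all, crops included, and the job is handed in when it is done.

```bash
mkdir -p pics; python3 - <<'E'
from rig import get_state, imaging
import cv2
for n in("top","scene"):
    cv2.imwrite(f"pics/{n}0.png",cv2.cvtColor(imaging.get_image(n),cv2.COLOR_RGB2BGR))
    p=imaging.camera_params(n);print(p)
s=get_state();print(s["position"],s["ee_rot"],s["width"],s["clock"])
E
```

```text
{'camera_matrix': array([[406.35212792,   0.        , 257.29588396],
       [  0.        , 406.35212792, 190.71898692],
       [  0.        ,   0.        ,   1.        ]]), 'k1': -0.050946419690532874, 'cam_to_world': array([[ 0.02368653, -0.98804896,  0.15230953,  0.37389646],
       [-0.99898093, -0.01753781,  0.04158757,  0.10393051],
       [-0.03841938, -0.15313938, -0.98745748,  0.90763117],
       [ 0.        ,  0.        ,  0.        ,  1.        ]])}
{'camera_matrix': array([[432.7499029 ,   0.        , 253.12688913],
       [  0.        , 432.7499029 , 191.76946122],
       [  0.        ,   0.        ,   1.        ]]), 'k1': 0.011737808650722745, 'cam_to_world': array([[-0.74196224, -0.50877009,  0.43662918,  0.06751732],
       [-0.67032324,  0.57518514, -0.46885904,  0.58289918],
       [-0.01260116, -0.64055839, -0.76780607,  0.80935212],
       [ 0.        ,  0.        ,  0.        ,  1.        ]])}
[ 0.2451912  -0.51960695  0.24951293] [-8.46263911e-04  9.75808839e-01  2.18623848e-01 -7.81085711e-05] 0.08542067355999095 0.1
```

View pics/top0.png

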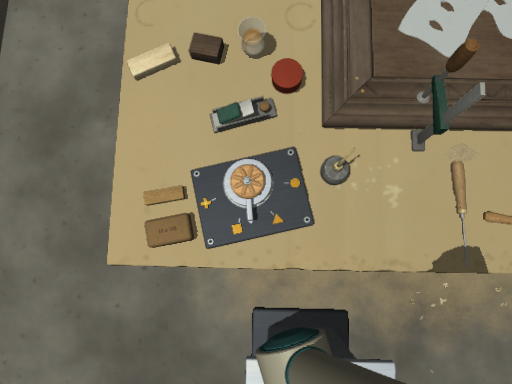

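The picture shows the triangle at (278,219), square (237,229), cross (206,203) and round (295,183). The tab end is near (250,218) and the axis near (247,181). The triangle is the +0.45 station, so the tab must be pushed towards -y. Next I'll fit the fixture pose to the four marks and measure the tab.

```bash
cat > h.py <<'E'
import numpy as np, cv2
from rig import imaging
from scipy.optimize import least_squares
def ray(p,uv,z,T=None):
    K=p["camera_matrix"];k=p["k1"];T=p["cam_to_world"] if T is None else T
    d=cv2.undistortPoints(np.array(uv,float).reshape(-1,1,2),K,np.array([k,0,0,0.]))[:,0]
    D=np.c_[d,np.ones(len(d))]@T[:3,:3].T;o=T[:3,3]
    return (o+D*((z-o[2])/D[:,2])[:,None])[:,:2]
def stations(c,yaw,r=.104,a=np.array([-1.35,-.45,.45,1.35])):
    return np.array(c)+r*np.c_[np.cos(np.pi+yaw+a),np.sin(np.pi+yaw+a)]
def fit(m):
    f=lambda q:(stations(q[:2],q[2])-m).ravel()
    s=least_squares(f,[m[:,0].mean()+.06,m[:,1].mean(),0]);return s.x,f(s.x).reshape(-1,2)
E
python3 - <<'E'
from h import *
p=imaging.camera_params("top")
im=cv2.imread("pics/top0.png");hsv=cv2.cvtColor(im,cv2.COLOR_BGR2HSV)
m=cv2.inRange(hsv,(12,170,120),(28,255,255))
M=[]
for u,v in[(206,203),(237,229),(278,219),(295,183)]:
    w=np.zeros_like(m);w[v-9:v+10,u-9:u+10]=m[v-9:v+10,u-9:u+10]
    n,l,s,c=cv2.connectedComponentsWithStats(w);i=1+s[1:,4].argmax();M.append(c[i]);print(c[i],s[i])
m2=ray(p,M,.019)
x,r=fit(m2);print(m2,x,r*1e3)
cv2.imwrite("pics/crop0.png",cv2.resize(im[140:255,180:325],None,fx=5,fy=5,interpolation=cv2.INTER_CUBIC))
E
```

```text
[205.53658537 202.70731707] [201 198  10  10  41]
[236.82352941 228.29411765] [233 224   9  10  68]
[277.34693878 219.40816327] [273 215  10   9  49]
[294.6984127  182.31746032] [291 178   9   9  63]
[[0.482031   0.25555837]
 [0.42696379 0.18421919]
 [0.44825724 0.09596661]
 [0.53125874 0.05891346]] [0.52861791 0.16271594 0.243795  ] [[-0.0110647   0.13406632]
 [-0.14264099 -0.20958532]
 [ 0.40289059  0.24553888]
 [-0.2491849  -0.17001988]]
```

View pics/crop0.png

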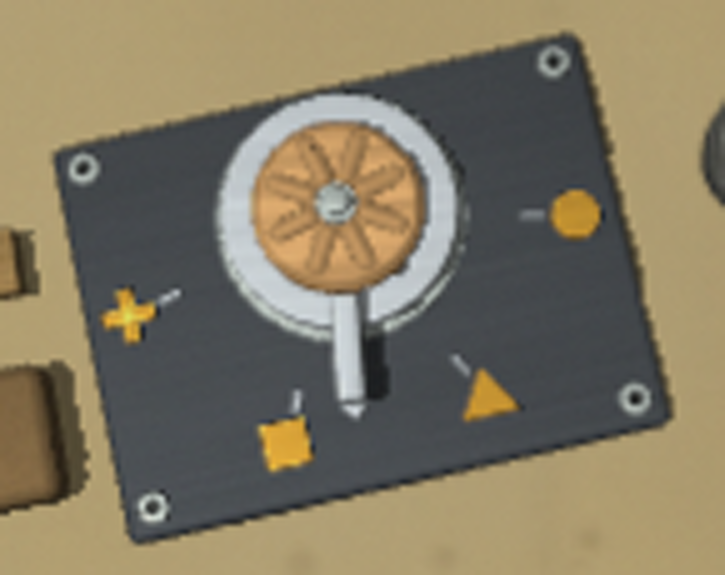

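The crop shows the tab centre line running from about (345,295) to (351,390), with the pointed end at (354,412). The four-mark fit residuals are under 0.5 mm. Now to compute the push poses.

```bash
cat >> h.py <<'E'
C=np.array([.5286,.1627]);YAW=.2438
def tcp(a,r=.074,off=.0205):
    t=np.pi+YAW+a;u=np.array([np.cos(t),np.sin(t)]);return C+r*u+off*np.array([u[1],-u[0]])
E
python3 - <<'E'
from h import *
p=imaging.camera_params("top")
px=np.array([[345,298],[351,395]])/5+[180,140]
w=ray(p,px,.05);print(w,np.linalg.norm(w-C,axis=1))
d=w[1]-w[0];print("tab angle line",np.arctan2(-d[1],-d[0])-YAW,"from axis",[np.arctan2(-(q-C)[1],-(q-C)[0])-YAW for q in w])
s=np.array([.2452,-.5196])
for a,o in[(0,.045),(0,.0205),(.2,.0205),(.45,.0205)]:
    t=tcp(a,off=o);print(a,o,t,(t-s)/.2)
E
```

```text
[[0.48671223 0.15729304]
 [0.44535849 0.15364209]] [0.0422353  0.08373288]
tab angle line -0.15574233282543892 from axis [np.float64(-0.1154278192855073), np.float64(-0.13541159046169693)]
0 0.045 [0.44592571 0.18850624] [1.00362856 3.5405312 ]
0 0.0205 [0.45183981 0.16473076] [1.03319907 3.4216538 ]
0.2 0.0205 [0.45296646 0.14944039] [1.03883229 3.34520193]
0.45 0.0205 [0.4585982  0.13114056] [1.06699101 3.25370279]
```

```bash
python3 -m inch '[{"claw":-1,"travel":[0.05,0.24,0],"turn":0.03},{"claw":-1,"travel":[0.1,0.48,0],"turn":0.06},{"claw":-1,"travel":[0.15,0.72,0],"turn":0.08},{"claw":-1,"travel":[0.2,0.95,0],"turn":0.08}]' 20
python3 -m inch '[{"claw":-1,"travel":[0.06,0.24,0],"turn":0},{"claw":-1,"travel":[0.12,0.48,0],"turn":0},{"claw":-1,"travel":[0.18,0.72,0],"turn":0},{"claw":-1,"travel":[0.25,0.95,0],"turn":0}]'
python3 -m inch '[{"claw":-1,"travel":[0.07,0.24,0],"turn":0},{"claw":-1,"travel":[0.14,0.48,0],"turn":0},{"claw":-1,"travel":[0.21,0.72,0],"turn":0},{"claw":-1,"travel":[0.28,0.95,0],"turn":0}]'
python3 -m inch '[{"claw":-1,"travel":[0.07,0.24,0],"turn":0},{"claw":-1,"travel":[0.15,0.48,0],"turn":0},{"claw":-1,"travel":[0.22,0.65,0],"turn":0},{"claw":-1,"travel":[0.29,0.74,0],"turn":0},{"claw":-1,"travel":[0.29,0.74,0],"turn":0}]'
python3 - <<'E'
from rig import *
s=get_state();print(s)
E
```

```text
clock: 0.5
position: [0.2852, -0.3278, 0.2498]
ee_rot: [-0.001, 0.941, 0.339, 0.0]
contact_force: [0.4, -0.1, 0.5]
width: 0.0282
gripper_force: 0.0
clock: 0.9
position: [0.3349, -0.1379, 0.2502]
ee_rot: [-0.0, 0.941, 0.339, 0.0]
contact_force: [-0.0, -0.5, -0.3]
width: 0.0001
gripper_force: 0.0
clock: 1.3
position: [0.3911, 0.0521, 0.2503]
ee_rot: [0.0, 0.941, 0.339, 0.0]
contact_force: [0.9, -0.8, 0.4]
width: 0.0001
gripper_force: 0.0
clock: 1.8
position: [0.4506, 0.2004, 0.2497]
ee_rot: [-0.0, 0.94, 0.341, 0.0]
contact_force: [0.2, 0.0, -0.6]
width: -0.0001
gripper_force: 0.0
{'clock': 1.8, 'qpos': array([2.76787320e-01, 1.52377862e-01, 1.67183634e+00, 5.96215907e-04,
       1.31696146e+00, 1.15206000e+00]), 'qd': array([-0.04195361, -0.03408293,  0.05019001, -0.0325306 ,  0.04004709,
       -0.020656  ]), 'effort': array([  1.01244193, -32.98844934, -24.64710116,   0.23282305,
        -0.15901851,   0.1234429 ]), 'position': array([0.4506308 , 0.20036812, 0.2496571 ]), 'ee_rot': array([-2.73058993e-04,  9.40163255e-01,  3.40724123e-01,  2.28437229e-04]), 'contact_force': array([ 0.23185537,  0.04289031, -0.60796155]), 'moment': array([-0.05296503, -0.0093654 , -0.03119072]), 'gripper_force': 0.0, 'width': -7.36974446198367e-05}
```

```bash
python3 -m inch '[{"claw":-1,"travel":[0,0,-0.24],"turn":0},{"claw":-1,"travel":[0,0,-0.48],"turn":0},{"claw":-1,"travel":[0,0,-0.7],"turn":0},{"claw":-1,"travel":[0,0,-0.85],"turn":0},{"claw":-1,"travel":[0,0,-0.92],"turn":0}]'
python3 -m inch '[{"claw":-1,"travel":[0,0,-0.04],"turn":0},{"claw":-1,"travel":[0,0,-0.08],"turn":0},{"claw":-1,"travel":[0,0,-0.08],"turn":0}]'
python3 - <<'E'
from h import *
cv2.imwrite("pics/s1.png",cv2.cvtColor(imaging.get_image("scene"),cv2.COLOR_RGB2BGR))
E
```

```text
clock: 2.3
position: [0.4463, 0.1961, 0.0634]
ee_rot: [-0.0, 0.941, 0.339, -0.003]
contact_force: [-0.5, -0.6, 0.1]
width: 0.0001
gripper_force: 0.0
clock: 2.6
position: [0.4491, 0.1975, 0.0501]
ee_rot: [0.0, 0.941, 0.339, -0.0]
contact_force: [0.6, 0.2, 1.6]
width: 0.0
gripper_force: 0.0
```

View pics/s1.png

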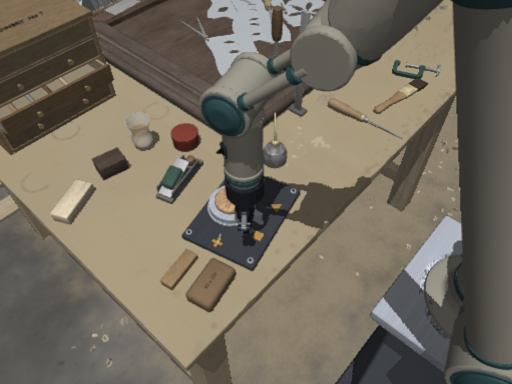

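The fingers are lowered over the plate on the +y side of the tab and clear of it, around (243,222) in this view. Now a gentle push to about 0.35 rad.

```bash
python3 -m inch '[{"claw":-1,"travel":[0.005,-0.05,0],"turn":0},{"claw":-1,"travel":[0.01,-0.09,0],"turn":0},{"claw":-1,"travel":[0.01,-0.12,0],"turn":0},{"claw":-1,"travel":[0.015,-0.15,0],"turn":0}]'
python3 -m inch '[{"claw":-1,"travel":[0.005,-0.03,0],"turn":0},{"claw":-1,"travel":[0.005,-0.06,0],"turn":0},{"claw":-1,"travel":[0.01,-0.09,0],"turn":0},{"claw":-1,"travel":[0.015,-0.12,0],"turn":0},{"claw":-1,"travel":[0.015,-0.15,0],"turn":0}]'
python3 -m inch '[{"claw":-1,"travel":[0,0,0],"turn":0},{"claw":-1,"travel":[0,0,0],"turn":0}]'
python3 - <<'E'
from h import *
from rig import get_state
s=get_state();print(s["position"],s["contact_force"])
cv2.imwrite("pics/t2.png",cv2.resize(cv2.cvtColor(imaging.get_image("top"),cv2.COLOR_RGB2BGR)[140:255,180:325],None,fx=5,fy=5,interpolation=2))
w=cv2.cvtColor(imaging.get_image("wrist"),cv2.COLOR_RGB2BGR)
cv2.imwrite("pics/w2.png",w)
print(imaging.camera_params("wrist"))
E
```

```text
clock: 3.05
position: [0.4528, 0.1676, 0.0509]
ee_rot: [-0.0, 0.941, 0.339, 0.001]
contact_force: [-0.2, 1.8, 1.3]
width: -0.0
gripper_force: 1.0
clock: 3.55
position: [0.4553, 0.1374, 0.0502]
ee_rot: [-0.0, 0.941, 0.339, -0.0]
contact_force: [-0.4, 1.3, 0.4]
width: -0.0003
gripper_force: 0.8
clock: 3.75
position: [0.4549, 0.1374, 0.0501]
ee_rot: [0.0, 0.941, 0.339, -0.001]
contact_force: [0.6, -0.2, 0.2]
width: -0.0003
gripper_force: 0.0
[0.45489157 0.13740236 0.05011861] [ 0.59834557 -0.21232137  0.23517158]
{'camera_matrix': array([[287.72787607,   0.        , 261.34656892],
       [  0.        , 287.72787607, 191.20849084],
       [  0.        ,   0.        ,   1.        ]]), 'k1': -0.06500183861751936, 'T_tool_cam': array([[-3.97293895e-04, -9.44520815e-01, -3.28451323e-01,
         8.48815101e-02],
       [ 9.99999868e-01, -2.68014798e-04, -4.38872602e-04,
         2.23179972e-04],
       [ 3.26494492e-04, -3.28451454e-01,  9.44520797e-01,
        -1.23376239e-01],
       [ 0.00000000e+00,  0.00000000e+00,  0.00000000e+00,
         1.00000000e+00]])}
```

View pics/t2.png

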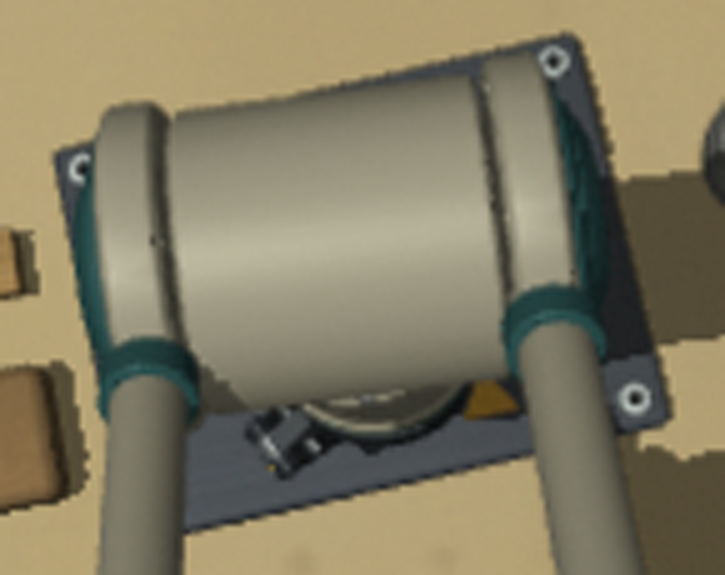

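View pics/w2.png

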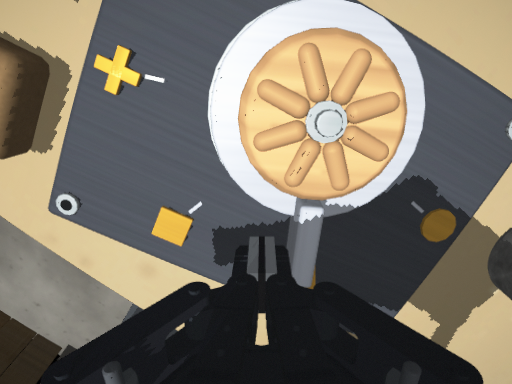

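The top view is blocked by the wrist. The wrist view shows the closed fingers (262,255) against the left face of the tab, whose line runs about (310,210) to (303,285). The triangle is just peeking out beyond the tab at (314,280). I'll enlarge that area to measure the angle.

```bash
python3 - <<'E'
import cv2
w=cv2.imread("pics/w2.png")[190:295,250:380]
cv2.imwrite("pics/w2c.png",cv2.resize(w,None,fx=5,fy=5,interpolation=2))
E
```

```text
(no output)
```

View pics/w2c.png

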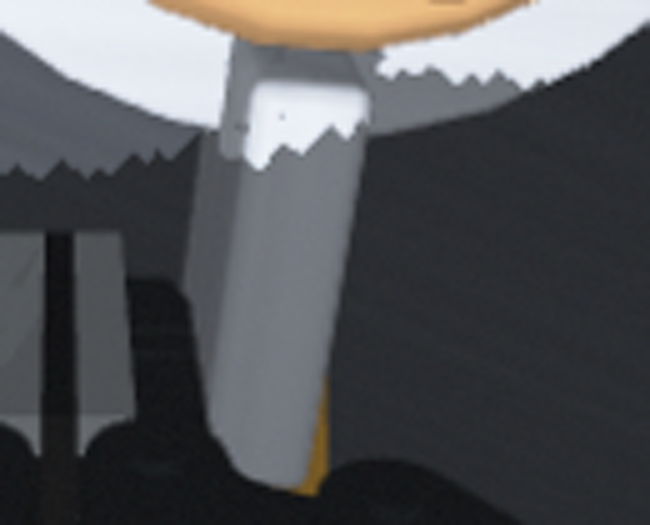

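The enlarged view shows the tab's top face with left edge (248,100)→(215,400) and right edge (369,100)→(321,400).

```bash
cat >> h.py <<'E'
from scipy.spatial.transform import Rotation as R
def wristT(s,p):
    T=np.eye(4);q=s["ee_rot"];T[:3,:3]=R.from_quat([*q[1:],q[0]]).as_matrix();T[:3,3]=s["position"];return T@p["T_tool_cam"]
E
python3 - <<'E'
from h import *
from rig import get_state
p=imaging.camera_params("wrist");s=get_state();T=wristT(s,p)
px=np.array([[248,100],[369,100],[215,400],[321,400]])/5+[250,190]
w=ray(p,px,.05,T)
print(w, "axis via screw",ray(p,[[329,122]],.057,T))
m=ray(p,[[119,70],[172,226],[439,226]],.019,T);print(m, stations(C,YAW))
for i,j in((0,2),(1,3)):
    d=w[j]-w[i];print(np.arctan2(-d[1],-d[0])-YAW)
mid=(w[::2]*0+[(w[0]+w[1])/2,(w[2]+w[3])/2]);e=mid-ray(p,[[329,122]],.057,T)
print(np.arctan2(-e[:,1],-e[:,0])-YAW,np.linalg.norm(e,axis=1),np.linalg.norm(w[0]-w[1]),np.linalg.norm(w[2]-w[3]))
E
```

```text
[[0.49165523 0.14473837]
 [0.49887067 0.13600343]
 [0.46514385 0.12512463]
 [0.47196062 0.11679459]] axis via screw [[0.52898148 0.16380518]]
[[0.48317241 0.25492777]
 [0.42800816 0.18458173]
 [0.53101488 0.05956262]] [[0.48200156 0.25567626]
 [0.42680314 0.18399316]
 [0.44864255 0.09619582]
 [0.53099217 0.05872752]]
0.3931560227313553
0.3761388238303086
[0.36356044 0.37295432] [0.0410622  0.07407723] 0.011329683584811913 0.010763738493335473
```

Both estimates put the tab at about 0.37 rad. About 5.5 mm more is needed, along the tab's normal.

```bash
python3 -m inch '[{"claw":-1,"travel":[0.005,-0.01,0],"turn":0},{"claw":-1,"travel":[0.01,-0.017,0],"turn":0},{"claw":-1,"travel":[0.014,-0.024,0],"turn":0},{"claw":-1,"travel":[0.014,-0.024,0],"turn":0}]'
python3 -m inch '[{"claw":-1,"travel":[-0.06,0.08,0],"turn":0},{"claw":-1,"travel":[-0.1,0.13,0],"turn":0},{"claw":-1,"travel":[-0.1,0.13,0.2],"turn":0},{"claw":-1,"travel":[-0.2,0.13,0.44],"turn":0},{"claw":-1,"travel":[-0.3,0.13,0.6],"turn":0}]'
python3 -m inch '[{"claw":-1,"travel":[-0.15,0,0.1],"turn":0},{"claw":-1,"travel":[-0.15,0,0.1],"turn":0},{"claw":-1,"travel":[-0.15,0,0.1],"turn":0}]'
python3 - <<'E'
from h import *
from rig import get_state
s=get_state();print(s["position"],s["ee_rot"])
cv2.imwrite("pics/w3.png",cv2.cvtColor(imaging.get_image("wrist"),cv2.COLOR_RGB2BGR))
E
```

```text
clock: 4.25
position: [0.458, 0.133, 0.0502]
ee_rot: [0.0, 0.941, 0.339, -0.0]
contact_force: [-0.6, 1.2, -0.4]
width: -0.0001
gripper_force: 0.5
clock: 4.75
position: [0.3987, 0.1595, 0.1726]
ee_rot: [0.0, 0.941, 0.339, 0.001]
contact_force: [0.5, 0.0, 0.4]
width: -0.0002
gripper_force: 0.0
clock: 5.05
position: [0.3681, 0.1593, 0.1909]
ee_rot: [0.0, 0.941, 0.34, 0.001]
contact_force: [-0.6, 0.1, 0.2]
width: 0.0001
gripper_force: 0.0
[0.36808752 0.15926212 0.19091009] [4.20160071e-04 9.40541970e-01 3.39674782e-01 1.29169334e-03]
```

View pics/w3.png

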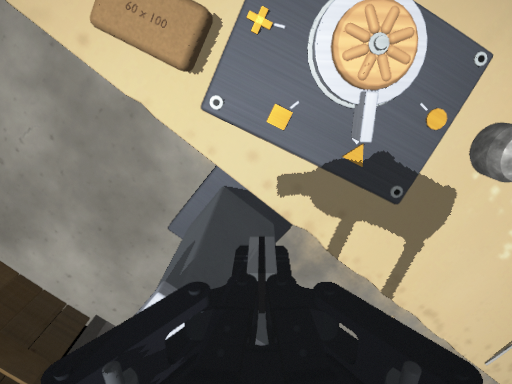

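The tab now points at the triangle at (355,155): its top face runs (370,90)→(363,142), and it is free of the fingers. I'll check the angle on an enlargement.

```bash
python3 - <<'E'
import cv2
w=cv2.imread("pics/w3.png")[20:175,310:460]
cv2.imwrite("pics/w3c.png",cv2.resize(w,None,fx=3.8,fy=3.8,interpolation=2))
E
```

```text
(no output)
```

View pics/w3c.png

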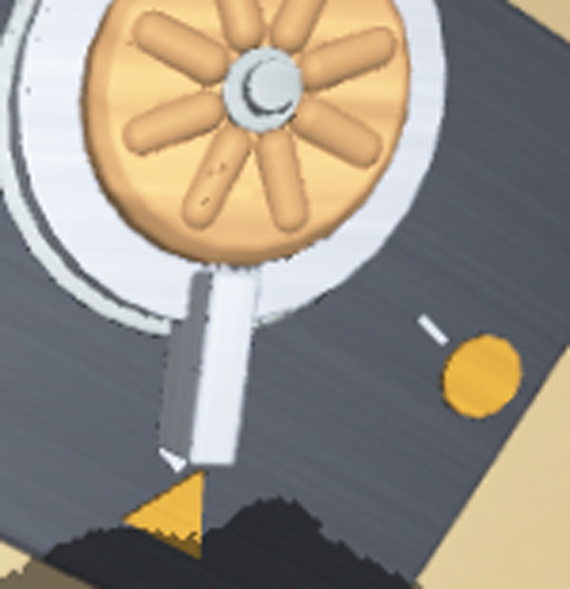

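The tab's top face runs from left edge (213,275)→(191,463) and right edge (257,290)→(236,465). The triangle's corners are (125,520), (205,472) and (202,558), and the round mark is at (482,376).

```bash
python3 - <<'E'
from h import *
from rig import get_state
p=imaging.camera_params("wrist");s=get_state();T=wristT(s,p)
f=lambda a:np.array(a,float)/3.8+[310,20]
m=ray(p,np.r_[[[260,20],[280.5,117]],f([[177.3,516.7],[482,376]])],.019,T)
x,r=fit(m);print(x,r*1e3)
L=ray(p,f([[213,275],[191,463],[257,290],[236,465]]),.05,T)
for d in(L[1]-L[0],L[3]-L[2]):print("edge",np.arctan2(-d[1],-d[0])-x[2])
e=(L[1]+L[3])/2-x[:2];print("end mid from axis",np.arctan2(-e[1],-e[0])-x[2],np.linalg.norm(e),np.linalg.norm(L[1]-L[3]))
e=ray(p,f([[271,85]]),.057,T)[0]-x[:2];print("screw err mm",e*1e3)
E
```

```text
[0.52886167 0.16237463 0.2430831 ] [[ 0.08477597  0.45452633]
 [-0.67745693  0.47777572]
 [-0.13799681  0.0177321 ]
 [ 0.7306779  -0.95003412]]
edge 0.43251400809120094
edge 0.44173952799785593
end mid from axis 0.41674455221721546 0.08419913585707808 0.011214016362016839
screw err mm [-0.9616841   0.69116251]
```

Estimates are 0.42–0.44, slightly short of 0.45. I'll back off and cross-check from the top camera.

```bash
python3 -m inch '[{"claw":-1,"travel":[-0.1,0.2,0.1],"turn":0},{"claw":-1,"travel":[-0.2,0.4,0.1],"turn":0},{"claw":-1,"travel":[-0.3,0.6,0.1],"turn":0},{"claw":-1,"travel":[-0.3,0.8,0.1],"turn":0},{"claw":-1,"travel":[-0.3,0.8,0.1],"turn":0}]'
python3 - <<'E'
from h import *
im=np.mean([imaging.get_image("top").astype(float) for _ in range(4)],0).astype(np.uint8)
im=cv2.cvtColor(im,cv2.COLOR_RGB2BGR);cv2.imwrite("pics/t4f.png",im)
cv2.imwrite("pics/t4.png",cv2.resize(im[175:230,235:300],None,fx=10,fy=10,interpolation=2))
E
```

```text
clock: 5.6
position: [0.3088, 0.3235, 0.2093]
ee_rot: [-0.001, 0.94, 0.341, 0.0]
contact_force: [0.4, -0.7, -0.3]
width: 0.0002
gripper_force: 0.0
```

View pics/t4.png

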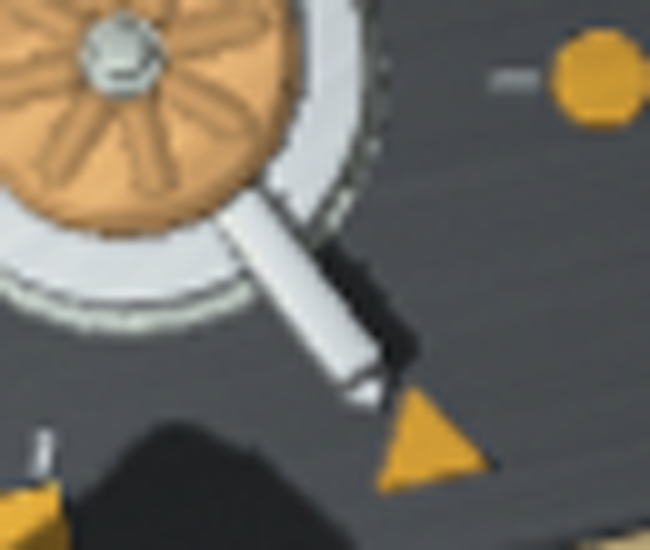

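The clear top view shows the tab's top face with left edge (222,225)→(335,378) and right edge (262,195)→(380,352). The triangle is centred at about (425,450).

```bash
python3 - <<'E'
from h import *
p=imaging.camera_params("top");f=lambda a:np.array(a,float)/10+[234.55,174.55]
L=ray(p,f([[222,225],[335,378],[262,195],[380,352]]),.05)
for d in(L[1]-L[0],L[3]-L[2]):print("edge",np.arctan2(-d[1],-d[0])-YAW)
ax=ray(p,f([[121,52]]),.057)[0];print(ax-C)
for c in(C,ax):
    e=(L[1]+L[3])/2-c;print("end",np.arctan2(-e[1],-e[0])-YAW,np.linalg.norm(e))
    t=ray(p,f([[428,450]]),.019)[0]-c;print("tri",np.arctan2(-t[1],-t[0])-YAW)
E
```

```text
edge 0.4101399432917875
edge 0.41670087463771377
[-0.00025203  0.00031808]
end 0.42011749433749157 0.08317378029301882
tri 0.44751972436389165
end 0.42499672379689835 0.08317228148265149
tri 0.45139495294807497
```

All views agree on about 0.425, so the tab needs about 1.8 mm more. I'll go back to the pre-contact point and push to the previous end plus 1.8 mm.

```bash
python3 -m inch '[{"claw":-1,"travel":[0.13,-0.17,0],"turn":0},{"claw":-1,"travel":[0.27,-0.33,0],"turn":0},{"claw":-1,"travel":[0.4,-0.5,0],"turn":0},{"claw":-1,"travel":[0.54,-0.67,0],"turn":0},{"claw":-1,"travel":[0.67,-0.83,0],"turn":0}]'
python3 -m inch '[{"claw":-1,"travel":[0,0,-0.2],"turn":0},{"claw":-1,"travel":[0,0,-0.42],"turn":0},{"claw":-1,"travel":[0,0,-0.62],"turn":0},{"claw":-1,"travel":[0,0,-0.75],"turn":0},{"claw":-1,"travel":[0,0,-0.8],"turn":0}]'
python3 -m inch '[{"claw":-1,"travel":[0,0,0],"turn":0},{"claw":-1,"travel":[0,0,0],"turn":0},{"claw":-1,"travel":[0,0,0],"turn":0}]'
```

```text
clock: 6.3
position: [0.4429, 0.1499, 0.2102]
ee_rot: [0.0, 0.941, 0.338, -0.0]
contact_force: [1.6, 0.5, 0.3]
width: 0.0001
gripper_force: 0.0
clock: 6.8
position: [0.44, 0.1511, 0.0478]
ee_rot: [-0.0, 0.941, 0.338, -0.003]
contact_force: [-0.6, 0.3, -0.1]
width: 0.0002
gripper_force: 0.0
clock: 7.1
position: [0.4435, 0.1532, 0.0518]
ee_rot: [0.0, 0.941, 0.339, 0.002]
contact_force: [-0.5, 0.1, 0.8]
width: 0.0001
gripper_force: 0.0
```

```bash
python3 -m inch '[{"claw":-1,"travel":[0.03,-0.04,0],"turn":0},{"claw":-1,"travel":[0.055,-0.07,0],"turn":0},{"claw":-1,"travel":[0.07,-0.09,0],"turn":0},{"claw":-1,"travel":[0.08,-0.1,0],"turn":0},{"claw":-1,"travel":[0.086,-0.107,0],"turn":0}]'
python3 -m inch '[{"claw":-1,"travel":[0,0,0],"turn":0},{"claw":-1,"travel":[0,0,0],"turn":0},{"claw":-1,"travel":[0,0,0],"turn":0}]'
python3 -m inch '[{"claw":-1,"travel":[-0.06,0.08,0],"turn":0},{"claw":-1,"travel":[-0.1,0.13,0],"turn":0},{"claw":-1,"travel":[-0.1,0.13,0.2],"turn":0},{"claw":-1,"travel":[-0.2,0.13,0.4],"turn":0},{"claw":-1,"travel":[-0.3,0.13,0.6],"turn":0}]'
python3 -m inch '[{"claw":-1,"travel":[-0.1,0.18,0.1],"turn":0},{"claw":-1,"travel":[-0.2,0.36,0.2],"turn":0},{"claw":-1,"travel":[-0.3,0.54,0.2],"turn":0},{"claw":-1,"travel":[-0.4,0.75,0.2],"turn":0},{"claw":-1,"travel":[-0.4,0.75,0.2],"turn":0}]'
python3 - <<'E'
from h import *
im=np.mean([imaging.get_image("top").astype(float) for _ in range(4)],0).astype(np.uint8)
im=cv2.cvtColor(im,cv2.COLOR_RGB2BGR);cv2.imwrite("pics/t5f.png",im)
cv2.imwrite("pics/t5.png",cv2.resize(im[175:230,235:300],None,fx=10,fy=10,interpolation=2))
E
```

```text
clock: 7.6
position: [0.4594, 0.1316, 0.0504]
ee_rot: [-0.0, 0.941, 0.339, -0.0]
contact_force: [-1.3, 1.2, 1.6]
width: 0.0
gripper_force: 0.9
clock: 7.9
position: [0.4592, 0.1318, 0.0502]
ee_rot: [0.0, 0.941, 0.339, -0.0]
contact_force: [0.4, -0.9, 0.3]
width: 0.0002
gripper_force: 0.0
clock: 8.4
position: [0.3985, 0.158, 0.1714]
ee_rot: [0.0, 0.941, 0.34, -0.0]
contact_force: [0.8, 1.0, 1.0]
width: -0.0002
gripper_force: 0.0
clock: 8.9
position: [0.3164, 0.312, 0.2106]
ee_rot: [-0.001, 0.939, 0.343, 0.0]
contact_force: [0.0, -1.1, 0.2]
width: -0.0
gripper_force: 0.0
```

View pics/t5.png

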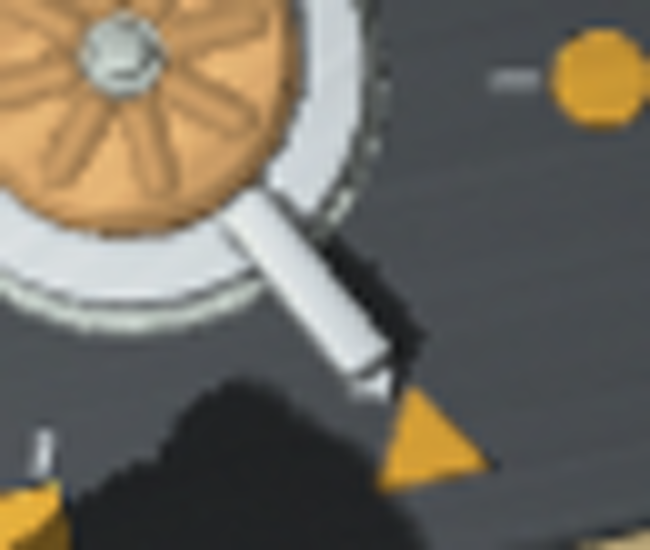

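The tab end moved about 0.9 px (roughly 1.9 mm) to (368,362), so the angle is now about 0.447, pointing at the middle of the triangle. The arm is clear.

```bash
python3 -c "
from rig import ticket;print(ticket.sign_off())"
```

```text
the job is handed in; nothing more can be done
None
```

I pushed the tab with closed fingertips to about 0.447 rad, against 0.45 for the triangular mark, and left it there; the arm kept clear of the oil can, cork block and wedge, and the job was handed in at about 9 s.

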